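# Tip the pad buttons into the brass-rimmed jar

## Task

Pick up the orange parts cup and pour the four coloured button caps in it into the open glass jar with the brass rim, so that all four lie inside the jar. Leave the jar standing where it is, and set the emptied cup back on the bench top, upright, and let go.

Things in the scene. Friction and masses are not known exactly. Their poses are not given: they have to be found in the camera images.
- cup: Orange boat-shaped parts cup, loose on the bench, 42 mm tall, walls 3 mm. Upright side walls 56 mm apart outside (along its y; grip these); floor 46 mm long (along x); both ends flare out at 45 degrees to pouring lips at x = +65 and -65 mm, z = 42 mm. Caps slide out when it is tipped some 80 to 95 degrees about y. Origin: centre of underside, z up. Not the grey cup of the same shape.
- jar: Wide open jar with a clear glass body, a brass band round the rim and a thin one round the foot, without its lid: 120 mm outside diameter, 65 mm tall, wall 4 mm, floor 5 mm, 0.5 kg, standing loose on the bench. Origin at the centre of its underside, z up. An open white bowl, 45 mm tall, stands near it: not that one.
- cap_red: Red plastic button cap, a plain round disc 18 mm across and 12 mm tall, 12 g; origin at the centre of its underside. It starts lying in the orange cup
- cap_yellow: Yellow plastic button cap, a plain round disc 18 mm across and 12 mm tall, 12 g; origin at the centre of its underside. It starts lying in the orange cup
- cap_green: Green plastic button cap, a plain round disc 18 mm across and 12 mm tall, 12 g; origin at the centre of its underside. It starts lying in the orange cup
- cap_blue: Blue plastic button cap, a plain round disc 18 mm across and 12 mm tall, 12 g; origin at the centre of its underside. It starts lying in the orange cup
Things that resemble listed ones, but are neither listed nor needed, are in the scene too. There is more than one size of the cup; the job needs the smallest.

How it is judged:
On the way, in this order (a step that is already met when the one before it is completed fails the run):
1. the orange cup is lifted off the bench (height (world z) of cup above 0.05 m), for 0.2 s.
2. the orange cup is tipped over the jar (angle between cup's own z axis and vertical above 0.7 rad and horizontal distance between cup and jar below 0.15 m and height (world z) of cup above 0.05 m), for 0.1 s.
At the end, for the whole second after the job is handed in: All four caps lie at rest inside the glass jar (centres within 60 mm of its axis and below its rim); the jar is upright within 8 degrees and within 40 mm of where it was; the orange cup stands at rest on the bench, upright within 8 degrees (underside less than 10 mm above the bench) (horizontal distance between each of cap_red, cap_yellow, cap_green, cap_blue and jar below 0.06 m and z of cap_red in the frame of jar between -0.003 and 0.055 m and linear speed of each of cap_red, cap_yellow, cap_green, cap_blue, cup below 0.05 m/s and z of cap_yellow in the frame of jar between -0.003 and 0.055 m and z of cap_green in the frame of jar between -0.003 and 0.055 m and z of cap_blue in the frame of jar between -0.003 and 0.055 m and angle between each of jar, cup's own z axis and vertical below 0.15 rad and distance of jar from where it was at the start of the episode below 0.04 m and height (world z) of cup below 0.01 m); the robot touches nothing.
It fails at once if the jar is knocked over (angle between jar's own z axis and vertical above 0.5 rad).
It also fails if it takes over 59 s, if anything falls off the work surface, if the arm or the gripper's body presses on something with over 40 N, if the wrist force passes 120 N, or if a joint passes its speed limit or range.

## Robot

A 7-joint arm with a two-finger parallel gripper is mounted at the origin on the work surface. World frame = base frame: x ahead of the robot, y to its left, z up, the work surface at z = 0. Lengths are in m, angles in rad, forces in N, time in s.
With the tool pointing down it reaches from about 0.35 to 0.9 m from the base axis. Payload 8.1 kg.
Tool frame: the origin (TCP) lies on the centre line of the jaws, within the pads' length; the fingertips stand 19 mm ahead of it and the grasp point (between the pads) is the TCP; z points along the fingers, y is the line along which they close (so a half turn about z gives the same grasp; the last joint's range is limited). The gripper opens to 92 mm and grips with 3 to 60 N. Pads are 19 mm wide; open, the fingers measure 130 mm over their backs; the gripper's body (75 mm by 190 mm) begins 47 mm behind the grasp point.
Start: joints at [1.244, 0.434, 0.025, 1.573, -0.012, 1.134, -0.075], TCP at [0.139, -0.609, 0.21] pointing down, gripper open.
Joint ranges: [-2.62, 2.62], [-0.44, 2.09], [-1.27, 1.32], [0.08, 2.57], [-1.32, 4.46], [0.12, 2], [-2.74, 2.74]. Speed limits (rad/s): [2.22, 2.22, 3.01, 3.01, 3.14, 3.14, 3.14].

## Interface

Orientations are given as a rotation vector (axis times angle).
In Python, from cell import r gives the robot as it stands. Calls block until the motion is done:
- r.reach(position, orientation): joint-space move of the TCP to a pose.
- r.movel(position, ori=None, velocity=0.15): straight line of the TCP; ori=None keeps the orientation; velocity is the mean speed in m/s.
- r.set_joints(angles): joint-space move.
- r.open_gripper() and r.grasp(): open the fingers fully, or close them until they stop; the grip force is fixed at half the most.
- r.dwell(seconds).
- r.inverse_kinematics(position, orientation): joint angles nearest the present ones, or None.
- r.get_state(): the state.
- r.get_image(name): name is "scene" or "top" or "wrist"; returns a dict with "img" (480x640x3 uint8, red, green, blue), "camera_matrix" (3x3 intrinsics, pixels), "D" ([k1, k2, p1, p2, k3] as OpenCV has them; the pictures are not rectified), "position" and "attitude" of the camera in the world. Camera axes: x right, y down, z forward; pixel columns grow to the right and rows downward; lengths in m; the calibration is good to about 2 mm. A picture is of the moment at which its call begins. There is no depth.
A pose or a line that the arm cannot do raises r.Unreachable and nothing moves.
- r.finish_job(): hands the job in; it is judged then, once.
The state is a dict: "clock": time; "joint_pos": joint angles; "qd": joint speeds; "joint_efforts": joint torques, N m; "tcp_pos": TCP position; "eef_rot": TCP orientation; "ft_force": force on the tool from outside, world axes, zero at the start; "moment": the same for the moment, N m; "grip_width": opening from 0.0 (shut) to 1.0 (fully open); "finger_force": force on a finger pad.
Only numpy, scipy, OpenCV 4.12 (cv2) and the standard library are available. Lean on these libraries where they do the work, as an engineer would, in place of code of your own. Each camera call takes 0.05 s, during which the arm holds its last target. There are 200 camera calls.

## Working session

There is one attempt and no reset: what is moved stays moved. The work goes in short steps, each a Python script; the robot and the scene stay as the last script left them, time stands still between calls to the robot, and variables do not carry over. Pictures are saved under pics/ and viewed, at most 10 in all, crops included, and the job is handed in when it is done.

```bash
mkdir -p pics; cat > h.py <<'E'
import numpy as np, cv2, pickle
from scipy.spatial.transform import Rotation as R
def snap(r,name,fn):
    d=r.get_image(name); cv2.imwrite(f'pics/{fn}.png',d['img'][:,:,::-1]); pickle.dump(d,open(f'pics/{fn}.pkl','wb')); return d
def rot(a):
    a=np.array(a,float)
    if a.shape==(3,3): return a
    return R.from_rotvec(a).as_matrix() if a.size==3 else R.from_quat(a).as_matrix()
def px(d,uv,z):
    p=cv2.undistortPoints(np.array(uv,float).reshape(-1,1,2),np.array(d['camera_matrix'],float),np.array(d['D'],float)).reshape(-1,2)
    v=np.c_[p,np.ones(len(p))]@rot(d['attitude']).T; c=np.array(d['position'])
    return c+v*((np.array(z)-c[2])/v[:,2])[:,None]
def proj(d,P):
    M=rot(d['attitude']).T
    return cv2.projectPoints(np.array(P,float),cv2.Rodrigues(M)[0],-M@np.array(d['position']),np.array(d['camera_matrix'],float),np.array(d['D'],float))[0].reshape(-1,2)
E
python3 - <<'E'
from cell import r
from h import *
for n in('top','scene'):
    d=snap(r,n,n+'0'); print(d['position'],d['attitude'])
print(r.get_state())
E
```

```text
[0.31801509 0.06832934 1.0563251 ] [-2.12554811  2.17291445 -0.18223955]
[1.54947747 0.20624977 0.94541295] [-1.61182541 -1.82234954  0.88118309]
{'clock': 0.1, 'joint_pos': array([ 1.24440556,  0.43512797,  0.02496917,  1.57398266, -0.01160229,
        1.13401833, -0.07511023]), 'qd': array([-0.00075859, -0.00163315, -0.00048799, -0.00265511, -0.00045302,
        0.00058803, -0.00047612]), 'joint_efforts': array([ 2.83737201e-03, -6.69131541e+01,  9.88288634e-01, -3.15148330e+01,
       -6.03514141e-02,  3.74320219e-02,  7.22217123e-05]), 'tcp_pos': array([ 0.13854919, -0.60896183,  0.20974823]), 'eef_rot': array([-3.12060417e+00, -3.50525217e-01,  4.33929225e-04]), 'ft_force': array([0.18114074, 0.00104541, 0.34399596]), 'moment': array([ 0.00531029, -0.00684347,  0.03015259]), 'finger_force': 0.0, 'grip_width': 0.9991841142291595}
```

View pics/top0.png

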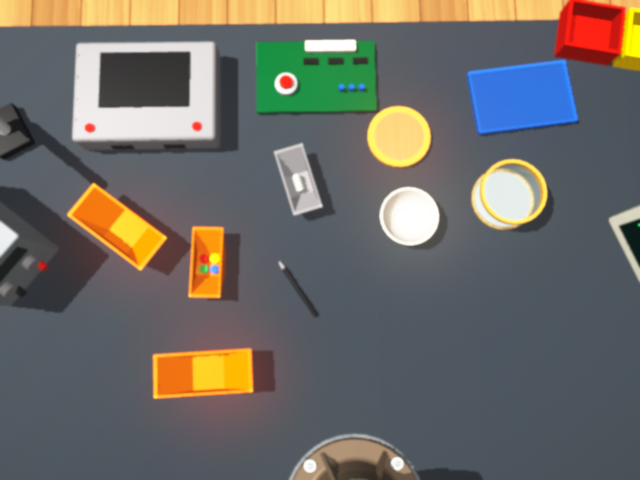

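View pics/scene0.png

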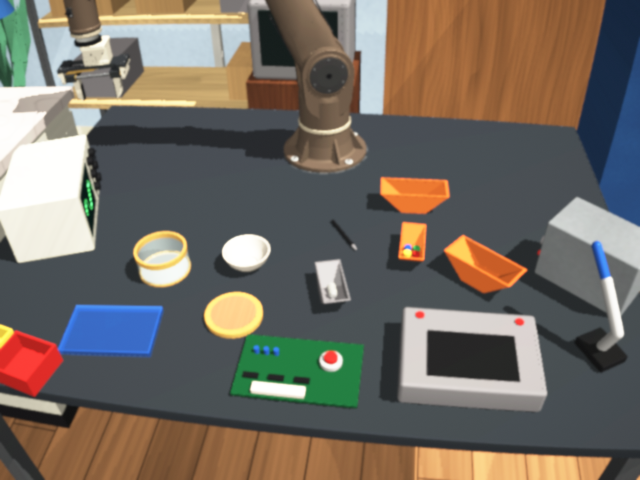

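The top view shows the smallest orange cup, with the four caps in it, at about (207,262). The jar's rim is at about (514,191), with the white bowl at (409,216) beside it. I'll enlarge both.

```bash
python3 - <<'E'
from h import *
im=cv2.imread('pics/top0.png')
f=lambda x,y:cv2.resize(im[y:y+100,x:x+100],(400,400),interpolation=cv2.INTER_CUBIC)
cv2.imwrite('pics/crop1.png',np.hstack([f(160,215),f(462,145)]))
d=pickle.load(open('pics/top0.pkl','rb'))
print(px(d,[(207,262),(514,191),(490,205),(409,216)],[.042,.065,0,.045]))
E
```

```text
[[ 0.44866004  0.26307939  0.042     ]
 [ 0.56650517 -0.3089035   0.065     ]
 [ 0.55544026 -0.28406889  0.        ]
 [ 0.52728299 -0.11499366  0.045     ]]
```

View pics/crop1.png

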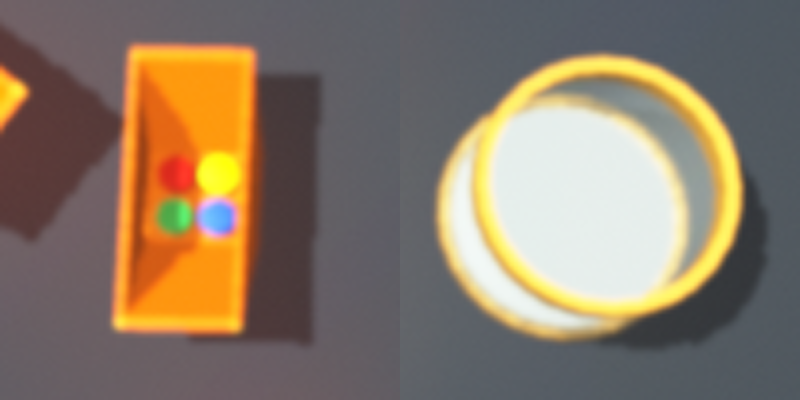

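The crop shows the cup's rim corners at full-image (192,226.5), (224,227), (220.7,297.7) and (188.5,297). The jar's rim ellipse is centred near (513.9,191.5), spanning u 480–547.7 and v 158.7–224.2.

```bash
python3 - <<'E'
from h import *
d=pickle.load(open('pics/top0.pkl','rb')); s=pickle.load(open('pics/scene0.pkl','rb'))
c=px(d,[(192,226.5),(224,227),(220.75,297.75),(188.5,297)],[.042]*4)
print(c,c.mean(0),[np.linalg.norm(c[i]-c[i-1]) for i in range(4)])
e=(c[0]+c[1]-c[2]-c[3]); print('yaw',np.arctan2(e[1],e[0]))
j=px(d,[(480,191),(547.7,191),(513.9,158.7),(513.9,224.2),(513.9,191.5)],[.065]*5); print(j)
print('scene proj',proj(s,np.r_[c,[c.mean(0)],[j[4]]]))
E
```

```text
[[0.51605174 0.29153476 0.042     ]
 [0.5138986  0.23200171 0.042     ]
 [0.3821184  0.23740809 0.042     ]
 [0.384827   0.29622566 0.042     ]] [0.44922394 0.26429255 0.042     ] [np.float64(0.131308555178729), np.float64(0.05957197473456216), np.float64(0.13189105612913687), np.float64(0.05887990240677434)]
yaw -0.03837312169659849
[[ 0.56778128 -0.24561591  0.065     ]
 [ 0.56523064 -0.37165148  0.065     ]
 [ 0.62863356 -0.3134125   0.065     ]
 [ 0.50381071 -0.30394854  0.065     ]
 [ 0.56555602 -0.30864507  0.065     ]]
scene proj [[424.26810667 259.58111937]
 [397.8887937  257.12169552]
 [401.74654655 221.58557511]
 [426.02898756 223.87390684]
 [412.53289568 239.90614233]
 [160.02105389 247.45141941]]
```

```bash
cat >> h.py <<'E'
CUP=np.array([.449,.264,0]); YAW=-.038; JAR=np.array([.5656,-.3086,0]); GZ=.028
def ori(yaw,th,g=0):  # cup tipped th towards its -x lip; tool grasp-tilted by g in the cup frame
    C=R.from_euler('z',yaw)*R.from_euler('y',-th)
    return C,(C*R.from_euler('y',-g)*R.from_matrix(np.diag([1.,-1,-1]))).as_rotvec()
def pose(p,yaw,th,ref=(0,0,0),g=0):   # cup point ref at world p -> TCP pose
    C,o=ori(yaw,th,g); return np.array(p)+C.apply(np.array([0,0,GZ])-np.array(ref)),o
LIP=(-.065,0,.042)
E
python3 - <<'E'
from cell import r
from h import *
f=lambda p,o:(lambda q:None if q is None else np.round(q,2))(r.inverse_kinematics(p,o))
for g in(0,.3,.5):
  print('g',g,'grasp',f(*pose(CUP,YAW,0,g=g)),f(*pose(CUP+[0,0,.15],YAW,0,g=g)))
  for y in(-.9,-.7,-.5,-.3,0):
    p=JAR+.013*np.array([np.cos(y),np.sin(y),0])+[0,0,.075]
    print(y,[f(*pose(p,y,np.radians(t),LIP,g)) for t in(0,50,80,95)])
E
```

```text
g 0 grasp [-0.79  0.51  0.21  2.03 -0.17  0.62 -2.07] [-0.8   0.3   0.21  1.88 -0.07  0.97 -2.17]
-0.9 [array([ 0.37,  0.72,  0.16,  1.48, -0.13,  0.96, -1.9 ]), array([0.16, 0.51, 0.02, 2.24, 2.08, 0.61, 2.02]), array([ 0.09,  0.89, -0.16,  2.44,  2.22,  1.6 ,  1.51]), array([-0.41,  1.25,  0.38,  2.43,  2.04,  1.54,  0.96])]
-0.7 [array([ 0.38,  0.72,  0.11,  1.46, -0.09,  0.96, -1.75]), array([ 0.67,  0.55, -0.52,  2.25,  2.25,  0.72,  2.21]), array([0.1 , 0.92, 0.02, 2.54, 2.56, 1.65, 1.38]), array([-0.4 ,  1.41,  0.56,  2.53,  2.27,  1.69,  0.65])]
-0.5 [array([ 0.4 ,  0.72,  0.05,  1.46, -0.04,  0.96, -1.61]), array([ 0.91,  0.59, -0.7 ,  2.25,  2.47,  0.64,  2.31]), array([ 0.45,  0.93, -0.16,  2.56,  2.97,  1.75,  1.64]), None]
-0.3 [array([ 0.41,  0.72, -0.  ,  1.46,  0.  ,  0.96, -1.47]), array([ 1.14,  0.66, -0.88,  2.23,  2.62,  0.52,  2.47]), array([ 1.36,  1.28, -1.08,  2.47,  3.28,  1.33,  2.64]), array([ 1.04,  1.28, -0.53,  2.46,  3.71,  1.86,  2.29])]
0 [array([ 0.42,  0.71, -0.08,  1.47,  0.06,  0.96, -1.25]), array([ 1.28,  0.7 , -0.89,  2.15,  3.18,  0.22,  2.26]
[... 1964 characters left out ...]
5 [array([ 0.27,  0.55,  0.18,  2.  , -0.41,  0.12, -1.28]), array([0.04, 1.02, 0.39, 2.52, 2.98, 1.66, 1.18]), array([-0.57,  2.  ,  0.9 ,  2.38,  2.03,  1.54,  0.1 ]), array([-0.45,  1.94,  0.72,  2.19,  1.74,  1.78,  0.31])]
-0.3 [array([ 0.47,  0.55, -0.05,  1.98, -0.33,  0.13, -1.11]), array([-0.21,  1.5 ,  1.11,  2.52,  3.16,  1.95,  0.44]), array([-0.33,  1.96,  0.9 ,  2.36,  2.09,  1.94,  0.03]), array([ 1.27,  1.75, -0.73,  2.08,  4.38,  1.76,  2.56])]
0 [array([ 0.69,  0.58, -0.27,  1.93, -0.38,  0.22, -0.72]), array([ 1.55,  1.29, -1.09,  2.28,  3.58,  0.72,  2.54]), array([ 0.92,  1.32, -0.16,  2.18,  4.14,  1.98,  1.97]), array([ 1.08,  1.51, -0.37,  2.01,  4.39,  1.97,  2.12])]
```

```bash
python3 - <<'E'
from cell import r
from h import *
F=R.from_euler('z',np.pi)
def f(p,o,fl):
    if fl:o=(R.from_rotvec(o)*F).as_rotvec()
    return r.inverse_kinematics(p,o)
for fl in(0,1):
  for y in(YAW,YAW+np.pi):
    print('grasp',fl,round(y,2),[np.round(f(*pose(CUP+[0,0,z],y,0),fl),2) if f(*pose(CUP+[0,0,z],y,0),fl) is not None else None for z in(0,.15)])
res=[]
for fl in(0,1):
  for y in np.arange(-3,3.2,.25):
    p=JAR+.013*np.array([np.cos(y),np.sin(y),0])+[0,0,.075]
    q=[f(*pose(p,y,np.radians(t),LIP),fl) for t in(0,30,60,80,95)]
    if all(x is not None for x in q):
        res.append((max(np.abs(np.diff(q,axis=0)).max(1)),fl,y,np.round(q,2)))
res.sort(key=lambda t:t[0])
for t in res[:5]: print(t[0],t[1],t[2],'\n',t[3])
print([(round(t[0],2),t[1],round(t[2],2)) for t in res])
E
```

```text
grasp 0 -0.04 [array([-0.79,  0.51,  0.21,  2.03, -0.17,  0.62, -2.07]), array([-0.8 ,  0.3 ,  0.21,  1.88, -0.07,  0.97, -2.17])]
grasp 0 3.1 [array([ 0.03,  0.71, -0.96,  1.96,  0.76,  0.88,  0.2 ]), array([ 0.1 ,  0.49, -1.01,  1.81,  0.46,  1.1 ,  0.46])]
grasp 1 -0.04 [array([ 0.03,  0.71, -0.96,  1.96,  0.76,  0.88,  0.2 ]), array([ 0.1 ,  0.49, -1.01,  1.81,  0.46,  1.1 ,  0.46])]
grasp 1 3.1 [array([-0.79,  0.51,  0.21,  2.03, -0.17,  0.62, -2.07]), array([-0.8 ,  0.3 ,  0.21,  1.88, -0.07,  0.97, -2.17])]
0.4802130660493937 1 -2.25 
 [[ 0.67  0.61 -0.21  1.69  0.16  0.86 -0.28]
 [ 0.31  0.68 -0.1   1.6   0.57  1.18 -0.76]
 [ 0.03  0.9   0.04  1.45  0.76  1.56 -0.94]
 [-0.11  1.11  0.19  1.33  0.81  1.76 -0.94]
 [-0.16  1.27  0.25  1.24  0.87  1.92 -0.93]]
0.534141074952304 1 -2.5 
 [[ 0.64  0.58 -0.17  1.74  0.12  0.83 -0.51]
 [ 0.31  0.71 -0.06  1.53  0.46  1.29 -0.89]
 [ 0.11  0.98  0.    1.26  0.65  1.76 -0.99]
 [-0.01  1.19  0.16  1.09  0.71  1.99 -0.92]
 [-0.23  1.44  0.69  1.    0.5   1.98 -0.63]]
0.5376779696207229 0 1.5 
 [[ 0.61  0.62 -0.47  1.72  0.35  0.88 -0.08]

[... 1344 characters left out ...]
, (np.float64(1.65), 1, np.float64(-0.25)), (np.float64(1.69), 1, np.float64(-0.5)), (np.float64(2.29), 1, np.float64(0.0)), (np.float64(3.58), 0, np.float64(-0.25)), (np.float64(3.58), 0, np.float64(0.0)), (np.float64(3.89), 1, np.float64(0.25)), (np.float64(3.92), 0, np.float64(-0.75)), (np.float64(4.21), 0, np.float64(-1.0)), (np.float64(4.29), 0, np.float64(-1.5)), (np.float64(4.36), 0, np.float64(-1.25)), (np.float64(4.37), 1, np.float64(0.5)), (np.float64(4.46), 0, np.float64(-2.0)), (np.float64(4.51), 0, np.float64(-2.25)), (np.float64(4.68), 1, np.float64(0.75)), (np.float64(4.73), 0, np.float64(0.25)), (np.float64(4.77), 1, np.float64(1.0)), (np.float64(4.93), 0, np.float64(-1.75))]
```

```bash
cat >> h.py <<'E'
GZ=.030
F=R.from_euler('z',np.pi)
def fp(*a):
    p,o=pose(*a); return p,(R.from_rotvec(o)*F).as_rotvec()
E
python3 - <<'E'
from cell import r
from h import *
s=r.get_state(); r.movel(s['tcp_pos']+[0,0,.15],velocity=.25)
r.reach(*fp(CUP+[0,0,.25],YAW,0))
print(r.get_state()['clock'],r.get_state()['joint_pos'].round(2))
r.movel(fp(CUP+[0,0,.09],YAW,0)[0],velocity=.2)
snap(r,'wrist','w1'); snap(r,'top','t1')
s=r.get_state();print(s['clock'],s['tcp_pos'],s['joint_pos'].round(2),s['ft_force'])
im=np.hstack([cv2.resize(cv2.imread('pics/%s.png'%n),(400,300)) for n in('w1','t1')]);cv2.imwrite('pics/c2.png',im)
E
```

```text
4.1 [ 0.23  0.47 -1.23  1.65  0.45  1.34  0.46]
5.15 [0.44964354 0.26469516 0.12128644] [ 0.13  0.61 -1.1   1.87  0.63  1.05  0.3 ] [-0.66292438 -0.305447   -0.33749376]
```

View pics/c2.png

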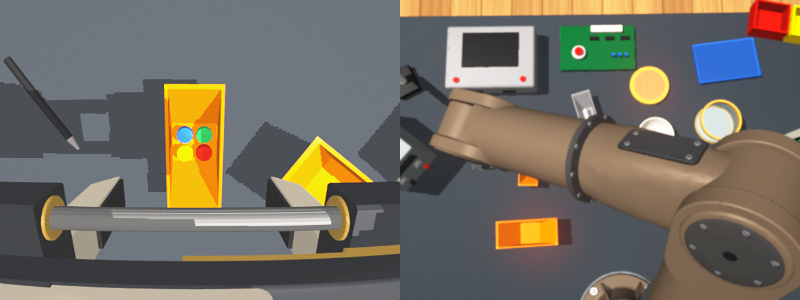

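The wrist view shows the cup centred between the fingers (cup u≈165–225, fingers 120–275 in the half-size view), with the caps inside. The other orange cup is clear of the right finger, so I'll grasp.

```bash
python3 - <<'E'
from cell import r
from h import *
r.movel(fp(CUP,YAW,0)[0],velocity=.1)
s=r.get_state();print(s['clock'],s['tcp_pos'],s['ft_force'])
r.grasp(); s=r.get_state();print('w',s['grip_width']*92,s['finger_force'])
r.movel(fp(CUP+[0,0,.15],YAW,0)[0],velocity=.15)
s=r.get_state();print(s['clock'],s['tcp_pos'],s['grip_width']*92,s['finger_force'],s['ft_force'],s['joint_pos'].round(2))
for y in(-1.5,-1.75,-2,-2.25):
  h=np.array([np.cos(y),np.sin(y),0]); p=JAR+.013*h
  for t,z in((0,.14),(40,.1),(70,.075),(95,.075)):
    q=r.inverse_kinematics(*fp(p+[0,0,z],y,np.radians(t),LIP)); print(y,t,None if q is None else q.round(2))
snap(r,'wrist','w2')
E
```

```text
6.2 [0.44926632 0.26440261 0.03051973] [ 0.31916071 -0.58590089 -0.33523002]
w 0.7483464741215254 0.0
8.7917 [0.44864709 0.26349908 0.17915317] 0.5991466290158263 0.0 [-0.29044485  0.23287131 -0.8355362 ] [ 0.17  0.55 -1.15  1.81  0.55  1.15  0.37]
-1.5 0 [ 0.94  0.72 -0.72  1.45  0.49  1.16  0.21]
-1.5 40 [ 0.71  0.7  -0.85  1.84  1.33  1.29 -0.7 ]
-1.5 70 [ 0.26  0.85 -0.52  1.97  1.56  1.61 -1.2 ]
-1.5 95 [ 0.05  1.12 -0.34  1.92  1.58  1.97 -1.45]
-1.75 0 [ 0.94  0.68 -0.68  1.5   0.45  1.13 -0.01]
-1.75 40 [ 0.59  0.7  -0.7   1.73  1.16  1.35 -0.79]
-1.75 70 [ 0.16  0.88 -0.37  1.78  1.32  1.63 -1.15]
-1.75 95 [-0.01  1.13 -0.24  1.7   1.38  1.94 -1.31]
-2 0 [ 0.94  0.64 -0.65  1.55  0.42  1.09 -0.24]
-2 40 [ 0.48  0.72 -0.54  1.62  0.98  1.41 -0.87]
-2 70 [ 0.12  0.94 -0.27  1.57  1.12  1.71 -1.09]
-2 95 [-0.04  1.18 -0.11  1.47  1.19  1.97 -1.16]
-2.25 0 [ 0.95  0.61 -0.63  1.6   0.4   1.06 -0.48]
-2.25 40 [ 0.41  0.75 -0.41  1.51  0.82  1.49 -0.94]
-2.25 70 [ 0.11  1.01 -0.19  1.37  0.94  1.82 -1.05]
-2.25 95 [-0.1   1.26  0.13  1.23  0.94  1.99 -0.97]
```

View pics/w2.png

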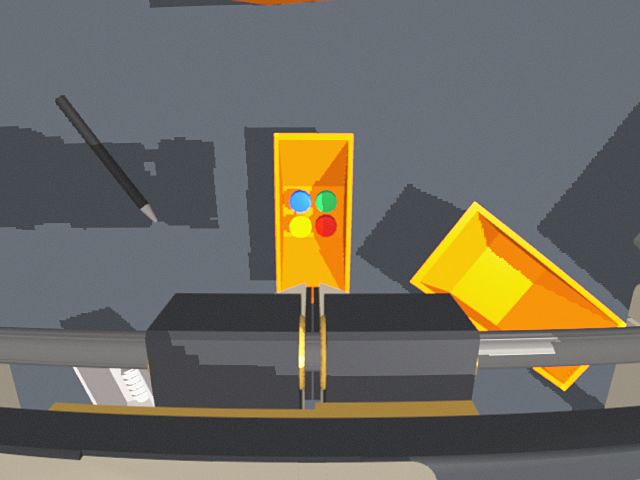

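The gripper is shut and empty. The cup still stands on the bench with its rim at (275–353, 134–290), so I'll find its position from this wrist view.

```bash
python3 - <<'E'
from cell import r
from h import *
uv=[(275,134),(353,134),(350,291),(278,291)]
for n in('w2',):
  d=pickle.load(open('pics/w2.pkl','rb')); c=px(d,uv,[.042]*4); print(d['position'],rot(d['attitude']).round(2)); print(c.round(3),c.mean(0))
d=pickle.load(open('pics/w1.pkl','rb')); print('w1',d['position'],px(d,[(264,136),(358,136),(355,332),(266,332)],[.042]*4).round(3))
s=r.get_state(); print(s['tcp_pos'],rot(s['eef_rot']).round(2))
d=pickle.load(open('pics/w2.pkl','rb')); print('tcp in w2',proj(d,[s['tcp_pos'],s['tcp_pos']-[0,0,.019]]))
d=snap(r,'scene','s2'); print(proj(d,[[.449,.264,.042],s['tcp_pos']-[0,0,.019]]))
cv2.imwrite('pics/s2c.png',cv2.resize(d['img'][100:330,280:560,::-1],(700,575),interpolation=cv2.INTER_CUBIC))
E
```

```text
[0.37703002 0.26609588 0.35388067] [[ 0.04  0.96  0.27]
 [ 1.   -0.04 -0.01]
 [ 0.    0.27 -0.96]]
[[0.385 0.24  0.042]
 [0.387 0.295 0.042]
 [0.507 0.291 0.042]
 [0.505 0.235 0.042]] [0.44608615 0.26503324 0.042     ]
w1 [0.37742516 0.26695631 0.29561058] [[0.386 0.239 0.042]
 [0.388 0.294 0.042]
 [0.513 0.291 0.042]
 [0.511 0.232 0.042]]
[0.44860473 0.26353987 0.17907352] [[-1.    0.04 -0.  ]
 [ 0.04  1.   -0.  ]
 [ 0.   -0.   -1.  ]]
tcp in w2 [[312.22387839 289.76839008]
 [312.20341676 274.69335965]]
[[412.40887124 239.83684537]
 [416.28039001 198.7253947 ]]
```

View pics/s2c.png

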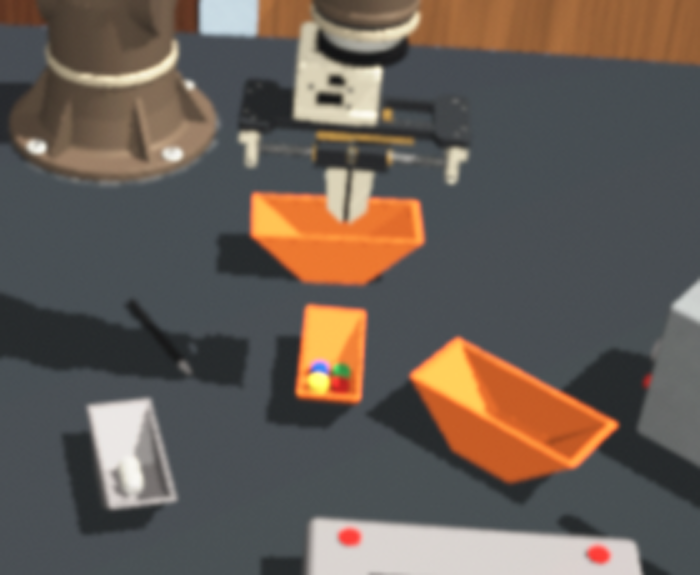

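The cup is untouched at its old place. The fingertips appear in scene at about (418,189), where the reported pose predicts (416,199), so the real fingertips sit higher than reported. I'll quantify that and look at the fingers lowered and open around the cup.

```bash
python3 - <<'E'
from cell import r
from h import *
s2=pickle.load(open('pics/s2.pkl','rb')); w2=pickle.load(open('pics/w2.pkl','rb'))
for z in(0.16,.17,.18,.19,.2,.21): print(z,proj(s2,[[.4486,.2635,z]]).round(1),proj(w2,[[.4486,.2635,z]]).round(1))
r.open_gripper(); r.movel(fp(CUP,YAW,0)[0],velocity=.15)
s=r.get_state(); print(s['clock'],s['tcp_pos'],s['grip_width'],s['ft_force'])
d=snap(r,'scene','s3'); t=s['tcp_pos']
print('tcp/tip crop', (proj(d,[t,t-[0,0,.019],t+[0,.046,-.019],t-[0,.046,.019],[.449,.264,.042]])-[370,170])*7)
a=cv2.resize(d['img'][170:280,370:465,::-1],None,fx=5.4,fy=5.4,interpolation=cv2.INTER_CUBIC); cv2.imwrite('pics/s3c.png',a)
E
```

```text
0.16 [[416.3 198.7]] [[312.1 274.6]]
0.17 [[416.6 195.1]] [[312.1 282.2]]
0.18 [[417.  191.4]] [[312.1 290.6]]
0.19 [[417.3 187.6]] [[312.1 299.8]]
0.2 [[417.7 183.8]] [[312.1 310.1]]
0.21 [[418.1 180. ]] [[312.2 321.6]]
11.5 [0.44939293 0.26454934 0.03077648] 1.004329214748098 [ 0.7526598  -0.14292318  0.26689179]
tcp/tip crop [[295.86921136 515.43980124]
 [291.46602933 558.39939104]
 [427.44583974 567.71280326]
 [155.7274147  549.08728888]
 [296.86209865 488.85791757]]
```

View pics/s3c.png

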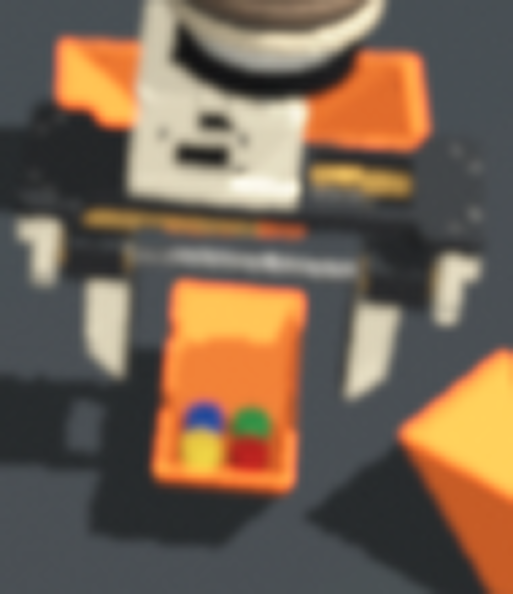

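The tips show at about (392,240) and (435,244), some 8 px above the prediction. They are therefore about 22–25 mm higher than reported, which puts them just at rim height. I'll descend further in small steps and watch the force.

```bash
python3 - <<'E'
from cell import r
from h import *
p=fp(CUP,YAW,0)[0]; f0=r.get_state()['ft_force']
for z in np.arange(.026,.004,-.003):
    r.movel([p[0]-.001,p[1],z],velocity=.05); s=r.get_state()
    df=(s['ft_force']-f0); print(round(z,3),s['tcp_pos'][2].round(4),df.round(1))
    if abs(df[2])>3: r.movel([p[0]-.001,p[1],z+.004],velocity=.05); break
r.grasp(); s=r.get_state();print('w',s['clock'],s['grip_width']*92,s['finger_force'],s['tcp_pos'])
E
```

```text
0.026 0.0261 [-0.7  0.6  0.1]
0.023 0.0228 [-0.8  0.4  0.3]
0.02 0.0198 [0.1 0.8 0.6]
0.017 0.0168 [ 0.3  0.8 -0.4]
0.014 0.0138 [-0.9  1.2  0.1]
0.011 0.0108 [-0.2  0.3 -0. ]
0.008 0.0078 [-0.9  0.5  0.2]
0.005 0.0048 [-0.9  0.6 -0.1]
w 14.2083 55.955344665913685 29.994044601917267 [0.44799505 0.26403002 0.00503501]
```

The cup is gripped: width 56.0 mm, matching the outside width. Now I'll lift it, carry it level to the jar, tip it partly and look.

```bash
cat >> h.py <<'E'
GZ=.005
PY=-2.0; H=np.array([np.cos(PY),np.sin(PY),0])
E
python3 - <<'E'
from cell import r
from h import *
s=r.get_state(); r.movel(s['tcp_pos']+[0,0,.15],velocity=.12)
s=r.get_state();print(s['clock'],s['grip_width']*92,s['ft_force'])
P=JAR+.013*H
r.movel(*fp(P+[0,0,.17],PY,0,LIP),velocity=.17)
print(r.get_state()['clock'],r.get_state()['joint_pos'].round(2))
for t,z in((25,.15),(50,.13)): r.movel(*fp(P+[0,0,z],PY,np.radians(t),LIP),velocity=.08)
s=r.get_state();print(s['clock'],s['grip_width']*92,s['joint_pos'].round(2),s['tcp_pos'])
C,_=ori(PY,np.radians(50)); L=P+[0,0,.13]
pts=[L+C.apply([0,a,0]) for a in(-.028,.028)]+[JAR+[0,0,.065]]
for n in('scene','top'):
    d=snap(r,n,n+'4'); print(n,proj(d,pts).round(1))
a=cv2.imread('pics/scene4.png')[150:350,70:330]; b=cv2.imread('pics/top4.png')[90:290,400:640]
cv2.imwrite('pics/c4.png',np.hstack([cv2.resize(a,(390,300)),cv2.resize(b,(360,300))]))
E
```

```text
15.6083 55.43182466421741 [-0.94208819 -0.02944285 -1.51049479]
19.575 [ 0.89  0.62 -0.56  1.55  0.35  1.08 -0.18]
20.7417 55.76614897152968 [ 0.25  0.7  -0.23  1.63  0.95  1.41 -0.86] [ 0.52987671 -0.38629755  0.15594   ]
scene [[159.1 216.8]
 [141.8 230.2]
 [160.  247.5]]
top [[528.8 199.4]
 [539.8 170.7]
 [513.9 191.5]]
```

View pics/c4.png

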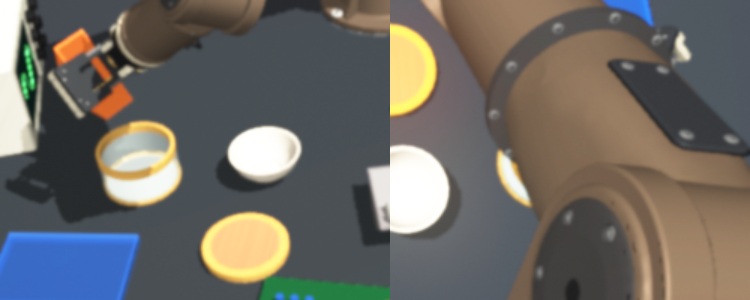

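In the scene crop the lip corners come out at about (158,217) and (140,230), matching the prediction, so the tool-fixed offset is right and the cup is over the jar. Now to pour.

```bash
python3 - <<'E'
from cell import r
from h import *
P=JAR+.013*H
for t,z in((60,.10),(68,.08),(75,.078),(80,.078),(85,.078),(90,.078),(95,.078)):
    r.movel(*fp(P+[0,0,z],PY,np.radians(t),LIP),velocity=.05 if t<76 else .02)
    s=r.get_state(); print(t,s['clock'],s['joint_pos'][5].round(2),s['ft_force'].round(1))
r.dwell(.6)
d=snap(r,'scene','scene5')
cv2.imwrite('pics/c5.png',cv2.resize(d['img'][170:300,80:260,::-1],(720,520),interpolation=cv2.INTER_CUBIC))
E
```

```text
60 21.375 1.49 [-0.  -0.7 -1. ]
68 21.7833 1.57 [-0.2  0.7 -1. ]
75 22.0917 1.65 [-0.4 -0.3 -1. ]
80 22.5667 1.7 [ 0.1  0.6 -1.1]
85 23.0417 1.76 [ 0.8  0.4 -0.3]
90 23.5167 1.81 [0.8 1.5 0.1]
95 23.9917 1.86 [ 0.   0.1 -0.7]
```

View pics/c5.png

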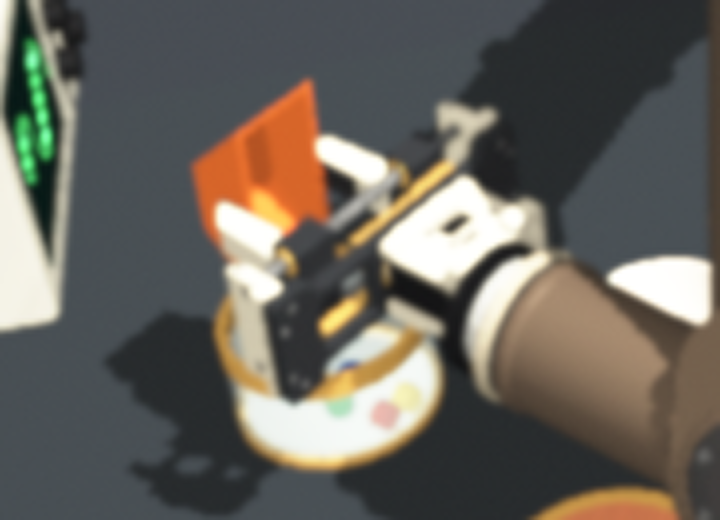

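All four caps show through the jar's glass: green at (340,403), red (385,415), yellow (407,397) and blue (347,368) in the crop. Next I'll take the cup back and set it down.

```bash
python3 - <<'E'
from cell import r
from h import *
P=JAR+.013*H
for t,z in((70,.1),(40,.14),(0,.17)): r.movel(*fp(P+[0,0,z],PY,np.radians(t),LIP),velocity=.08)
C2=CUP-[.001,0,0]
r.movel(*fp(C2+[0,0,.15],YAW,0),velocity=.17)
r.movel(*fp(C2+[0,0,.02],YAW,0),velocity=.12)
r.movel(*fp(C2+[0,0,.001],YAW,0),velocity=.03)
s=r.get_state();print(s['clock'],s['ft_force'],s['tcp_pos'])
r.open_gripper(); r.movel(s['tcp_pos']+[0,0,.2],velocity=.12); r.dwell(.3)
d=snap(r,'scene','scene6'); print(r.get_state()['clock'])
cv2.imwrite('pics/c6.png',cv2.resize(d['img'][190:310,110:470,::-1],(800,267),interpolation=cv2.INTER_CUBIC))
E
```

```text
32.7333 [0.24903959 0.78908757 0.26018538] [0.44798669 0.26411043 0.0060384 ]
35.6667
```

View pics/c6.png

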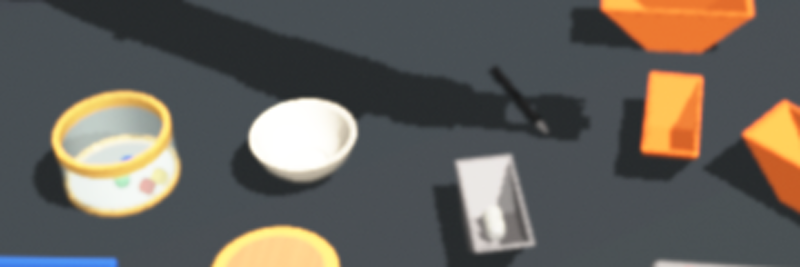

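The cup stands upright and empty at (672,113), the jar is in place with the four caps inside at (140,175), and the gripper is clear. I'll hand the job in.

```bash
python3 -c "
from cell import r
print(r.finish_job())"
```

```text
the job is handed in; nothing more can be done
None
```

I poured all four caps into the brass-rimmed glass jar, set the orange cup back upright on the bench and handed the job in at about 36 s; the last picture showed everything in place, but no verdict came back.

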